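Hang the lift-off door of the collet cabinet and shut it

ROBOT

A 6-joint arm with a two-finger parallel gripper is mounted at the origin on a cart in front of the work surface, level with it; the furniture and walls round the work are solid. World frame = base frame: x ahead of the robot, y to its left, z up, the work surface at z = 0. Lengths are in m, angles in degrees, forces in N, time in s.
With the tool pointing down it reaches from about 0.4 to 0.825 m from the base axis. Payload 7 kg.
Tool frame: the origin (TCP) lies between the finger pads; the fingertips stand 19 mm ahead of it and the grasp point (between the pads) is the TCP; z points along the fingers, y is the line along which they close (so a half turn about z gives the same grasp; the last joint's range is limited). The gripper opens to 88 mm and grips with 3 to 60 N. Pads are 19 mm wide; open, the fingers measure 130 mm over their backs; the gripper's body (78 mm by 193 mm) begins 47 mm behind the grasp point.
Start: joints at [-55.113, 20.546, 0.682, 0, -70.136, -16.507], TCP at [0.213, -0.641, 0.223] pointing down, gripper open.
Joint ranges: [-176.03, 176.03], [-82.01, 121.73], [-58.28, 71.71], [-173.87, 95.51], [-174.79, -0.11], [-173.66, 173.66]. Speed limits (degrees/s): [136.94, 136.94, 172.46, 180, 180, 180].

INTERFACE

Orientations are given as [roll, pitch, yaw] about the fixed x, y, z axes, in that order (R = Rz(yaw) Ry(pitch) Rx(roll)).
In Python, from plant import get_obs, snapshot, close_job, spot_in, spot_point gives the robot as it stands.
- The arm moves only by the tool play_rows, never from a script. Its argument "plan" is a list of rows, each a list of 6 numbers: the shift along the tool's x, y, z in cm, then the turn, a rotation vector about the tool's x, y, z in degrees. A call has 1 to 20 rows; each row shifts and turns the commanded pose from where the row before left it, along the tool's axes as they then stand; what a row does not reach is not made up. A row lasts 1/12 s, in which the tool goes at most 41.7 mm and 7.16 degrees, less where a joint would pass 70% of its speed; a pose out of reach is approached as far as the arm can. A call is refused whole if a number of a shift passes 4.17 or a number of a turn 7.16, either way. A call with a gripper value outside its range is refused whole. "grip" is the finger opening in cm, from 0 to 8.76, set as the call begins (left out, the last holds). The fingers move at their own pace and stop on an object; the grip force is fixed at half the most. Time passes only in rows, so rows that do not move let the fingers close. It gives the time, the measured TCP pose, the force, the opening and the grip force at its end, in the units of the state.
- get_obs(): the state, without advancing time (a new reading comes with each control period).
- snapshot(name): name is "scene" or "top" or "wrist"; returns a dict with "frame" (420x560x3 uint8, red, green, blue), "fx", "fy", "cx", "cy" (pixels), "position" and "attitude" of the camera in the world. Camera axes: x right, y down, z forward; pixel columns grow to the right and rows downward; lengths in m; the calibration is good to about 2 mm. A picture is of the moment at which its call begins. There is no depth.
- close_job(): hands the job in; it is judged then, once.
Trained networks look in the newest picture that a camera, given by its name, has taken for a name from the list of things; names that differ only in an ending like _2 or _b are one class to them, and where a whole thing is asked for, a point or a joint stands for the part that bears it (a point fixed in the world has none). Each returns a list of dicts, best first, with "score" (0 to 1); they miss things now and then, are a little off and sometimes report something else, mostly with a low value. They report only what shows in the picture. A call takes as long as a camera call.
- spot_in(camera, thing): "position" ([x, y, z] in m, in world coordinates, good to about 4 mm: the middle of the surface that is visible of it).
- spot_point(camera, thing): "position" ([x, y, z] in m, in world coordinates, good to about 4 mm: a listed point, or the origin of a listed thing).
The state is a dict: "clock": time; "joint_pos": joint angles; "qvel": joint speeds; "tau": joint torques, N m; "tool_pos": TCP position; "orientation": TCP orientation; "force": force on the tool from outside, world axes, zero at the start; "moment": the same for the moment, N m; "opening": finger opening in m; "gripper_force": force on a finger pad.
Only numpy, scipy, OpenCV 4.12 (cv2) and the standard library are available. Lean on these libraries where they do the work, as an engineer would, in place of code of your own. Each camera call takes 0.05 s, during which the arm holds its last target. There are 200 camera calls.

TASK

Rehang the small plywood door of the collet cabinet: lift it off the bench, lower it until both hinge knuckles have dropped over the two upright pins together and rest fully down, let go, then swing it shut until the roller catch holds it closed. The hinge rail has just been screwed back on by eye and its pins can stand several millimetres to either side of where they should be, so feel for them with light contact and never force or slam the door against the cabinet. Keep the door upright throughout and leave the goblet, the oil can and the sanding block where they stand.

Things in the scene. Friction and masses are not known exactly. Their poses are not given: they have to be found in the camera images.
- cabinet: Open-fronted plywood cabinet fixed on the bench, 204 wide, 217 high, 130 mm deep, open face towards the robot. Origin: on the bench below the middle of the face; x into the cabinet (face at x = 0), y to its hinge side (robot's left), z up. Closed, the door has the cabinet's yaw and its middle plane is at cabinet x = -14 mm.
- lower_pin (a point): NOMINAL place of the tip of the lower hinge pin: cabinet x -14, y +85, z 70 mm. The steel rail that carries both pins was screwed on by eye: both real pins together stand at an unknown place up to 8 mm to either side of nominal along the cabinet's y (not in this reading); x and heights are exact. The rail does not shift in use.
- upper_pin (a point): NOMINAL place of the tip of the upper pin: cabinet x -14, y +85, z 185 mm, straight above the lower one (same unknown side shift). Both pins: upright, 8 mm thick, 20 mm tall, the last 4 mm tapering to a blunt 6 mm tip; each stands on a 16 mm barrel whose top is the shoulder the knuckle comes to rest on (z 50 and 165 mm).
- catch (a point): Sprung roller under the cabinet's top, 31 mm behind the face, cabinet y -52, z 185 mm. In the last 15 mm of closing the ridge of the door's tongue lifts it (the push near the free edge rises to some 3 to 6 N), then it drops behind the ridge, pulls the door in and holds it against two rubber stops on the right stile.
- door: Loose plywood door, 174 wide, 180 high, 16 mm thick, about 0.43 kg (varies), standing upright by itself. Origin: middle of the panel's underside; x = normal to the inner face (rack side), y to the hinge edge, z up. Panel x -8..8, y -87..87 mm. Hung down its underside is 26 mm up (droops 1-2 mm at the free edge). Opened 90 degrees: yaw = cabinet yaw - 90 degrees, outer face to the robot's left.
- panel_top (a point): Middle of the door's top edge (door z 180 mm), where it balances and can be gripped across its 16 mm thickness. Both faces are clear beside it for 60 mm down and 30 mm to either side. A steel catch tongue, 16 mm wide, stands 46 mm out of the inner face at door y -40, z 147 to 158 mm; a round white knob (33 mm, 32 mm proud) is on the outer face at y -68, z 95 mm.
- rack (a point): Front foot of the wooden collet rack on the door's inner face (40 mm deep, 106 long, 26 mm high, four steel collets to 45 mm height); the door stands on it and on its lower edge. This point is at door x 48, y 3.5, z 0 mm.
- lower_knuckle (a point): Centre of the mouth in the underside of the door's lower knuckle: door x 0, y +97, z 24 mm; 50 mm above the bench when fully seated. Knuckle: 16 mm steel barrel, 24 mm tall, through bore 9.5 mm, mouth countersunk to 10.6 mm. Contact forces between door and cabinet, added up over all spots (about 11 N hanging, 25 N caught), must stay under 40 N while it is lowered and 70 N ever.
- upper_knuckle (a point): The same for the upper knuckle: door x 0, y +97, z 139 mm; 165 mm above the bench when fully seated. On the pins the door turns freely.
- free_edge (a point): Middle of the door's free vertical edge, on the panel's middle plane: door x 0, y -87, z 90 mm. Closed and caught, it is at cabinet x = -14 mm.
- goblet: Turned wooden goblet, 61 mm wide, 118 mm high, standing on the bench beyond the door; origin at the centre of its foot. A bystander.
- oil_can: Small dark green oil can with a thin spout, 66 x 75 x 140 mm, to the right of the cabinet; origin at the centre of its foot. A bystander.
- sanding_block: Cork block wrapped in abrasive sheet, 65 x 110 x 34 mm, lying on the bench to the right; origin under its centre. A bystander.

How it is judged (in metres and radians):
On the way:
1. the door hangs on both pins, both knuckles fully down, and is let go (x of lower_knuckle in the frame of cabinet between -0.017 and -0.011 m and y of lower_knuckle in the frame of cabinet between 0.074 and 0.096 m and z of lower_knuckle in the frame of cabinet between 0.047 and 0.053 m and x of upper_knuckle in the frame of cabinet between -0.017 and -0.011 m and y of upper_knuckle in the frame of cabinet between 0.074 and 0.096 m and z of upper_knuckle in the frame of cabinet between 0.162 and 0.168 m and angle between door's own z axis and vertical below 0.04 rad and contact force between the fingers and door below 0.05 N), for 0.2 s.
At the end, for the whole second after the job is handed in: Both knuckles sit fully down over the pins (within 3 mm of the fully seated height, both on the pin line), the door is upright, closed to within 3.5 mm of the stops at its free edge (behind the catch), at rest and released; goblet, oil can and sanding block are within 20 mm of where they stood (all of step 1 and x of free_edge in the frame of cabinet between -0.0175 and -0.0105 m and angle between the x axis of door and the x axis of cabinet, either way round below 0.05 rad and linear speed of door below 0.01 m/s and distance of each of goblet, oil_can, sanding_block from where it was at the start of the episode below 0.02 m); the robot touches nothing.
It fails at once if the door is forced down on its hinge pins while it is not yet seated (contact force between door and cabinet above 40 N and z of lower_knuckle in the frame of cabinet above 0.054 m).
It fails at once if the door is slammed or forced against the cabinet (contact force between door and cabinet above 70 N).
It fails at once if the door is tipped more than about 25 degrees or dropped over (angle between door's own z axis and vertical above 0.44 rad).
It fails at once if the goblet, oil can or sanding block is knocked away or over (distance of any of goblet, oil_can, sanding_block from where it was at the start of the episode above 0.03 m or angle between any of goblet, oil_can's own z axis and vertical above 0.3 rad).
It also fails if it takes over 72 s, if anything falls off the work surface, if the arm or the gripper's body presses on something with over 40 N, if the wrist force passes 120 N, or if a joint passes its speed limit or range.

## Working session

There is one attempt and no reset: what is moved stays moved. The work goes in short steps, Python scripts to look and compute and a tool call to move; the robot and the scene stay as the last step left them, time stands still between calls to the robot, and variables do not carry over. Pictures are saved under pics/ and viewed, at most 10 in all, crops included, and the job is handed in when it is done.

Besides the shell and the picture viewer there is one more tool, called after "Call:" by a JSON object that holds its "fn" and its "kwargs", one argument or row to a line. play_rows: Moves the arm, as the interface text tells. Its arguments: {"type":"object","properties":{"plan":{"type":"array","items":{"type":"array","items":{"type":"number"}}},"grip":{"type":"number"}},"required":["plan"]}

```bash
mkdir -p pics
cat > h.py <<'E'
from plant import *
import numpy as np, cv2
from scipy.spatial.transform import Rotation as R
def save(cam,name):
    s=snapshot(cam); cv2.imwrite(f'pics/{name}.png',s['frame'][:,:,::-1]); return s
def pts(cam,names,f=spot_point):
    for n in names:
        print(cam,n,[(np.round(d['position'],4).tolist(),round(d['score'],2)) for d in f(cam,n)[:2]])
E
python3 - <<'E'
from h import *
print(get_obs())
a=save('scene','s0');b=save('top','t0')
for s in (a,b): print(s['position'],s['attitude'],s['fx'])
for c in('scene','top'):
    pts(c,['cabinet','door','panel_top','rack','lower_knuckle','upper_knuckle','free_edge','lower_pin','upper_pin','catch','goblet','oil_can','sanding_block'])
f=np.hstack([a['frame'],b['frame']])[:,:,::-1]
cv2.imwrite('pics/both.png',cv2.resize(np.vstack([a['frame'],b['frame']])[:,:,::-1],(400,600)))
E
```

```text
{'clock': 0.0, 'joint_pos': array([-5.51120291e+01,  2.05917178e+01,  6.32319116e-01, -2.11243612e-02,
       -7.01348080e+01, -1.65062988e+01]), 'qvel': array([ 0.06011197,  0.1007748 , -0.00602281,  0.01787966,  0.03920303,
       -0.04789516]), 'tau': array([ 7.12865040e-04, -5.82715380e+01,  2.93082529e+01,  6.99788824e+00,
        6.97790732e-03, -1.24563471e-04]), 'tool_pos': array([ 0.21266961, -0.6400902 ,  0.22250529]), 'orientation': array([ 1.79904033e+02, -7.72916631e-03, -1.61625516e+02]), 'force': array([ 0.58793496,  0.05097872, -0.4588905 ]), 'moment': array([-0.01268047,  0.04321434,  0.04771978]), 'gripper_force': 0.0, 'opening': 0.08769076064795325}
[0.21613156 0.81528705 1.08777559] [-1.40279045e+02 -4.18845060e-02 -1.56241349e+02] 453.8247333311832
[0.43707812 0.0853782  1.31740614] [-175.29224001   -0.54276814  -90.50912883] 447.07415756561943
scene cabinet [([0.5881, 0.0603, -0.0026], 0.88), ([0.6595, -0.1726, -0.0001], 0.67)]
scene door [([0.4796, 0.3532, 0.0002], 0.73)]
scene panel_top []
scene rack [([0.4364, 0.333, -0.0029], 0.88), ([0.4793, 0.3541, 0.0019]
[... 635 characters left out ...]
.4788, 0.3508, 0.0015], 0.66)]
top panel_top [([0.4797, 0.3509, 0.1818], 0.96)]
top rack [([0.4351, 0.334, 0.0007], 0.74)]
top lower_knuckle [([0.5098, 0.2569, 0.022], 0.67), ([0.6626, 0.4044, -0.0004], 0.52)]
top upper_knuckle [([0.5048, 0.2567, 0.1393], 0.7)]
top free_edge [([0.4549, 0.438, 0.0874], 0.83), ([0.4847, 0.3526, 0.1821], 0.64)]
top lower_pin [([0.557, 0.1437, 0.0734], 0.89)]
top upper_pin [([0.5612, 0.1418, 0.1826], 0.85)]
top catch [([0.6289, 0.014, 0.189], 0.91)]
top goblet [([0.5894, 0.0562, -0.0002], 0.7), ([0.6659, 0.406, 0.0006], 0.61)]
top oil_can [([0.5413, -0.2825, -0.0023], 0.71), ([0.6616, -0.1686, -0.0024], 0.67)]
top sanding_block [([0.5419, -0.2867, 0.0001], 0.9)]
```

View pics/s0.png

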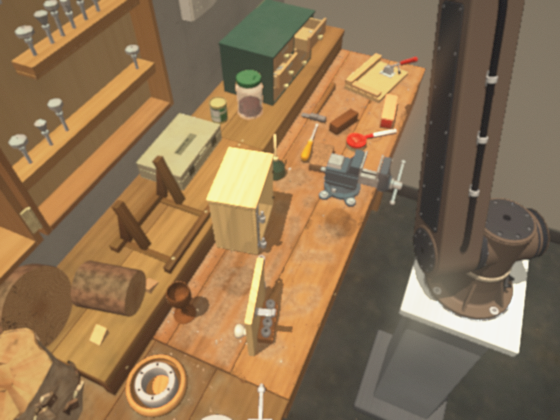

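View pics/t0.png

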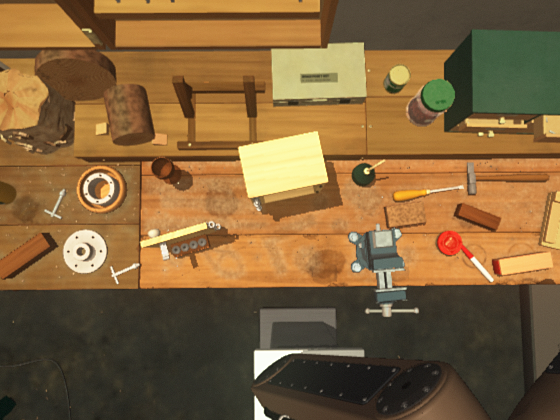

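The scene shows the door standing left (top view ~(185,238)) with its rack facing the robot. The cabinet is at (285,170), its face towards the robot, with the goblet at (165,170) beyond the door. The network positions agree with this.

```bash
cat >> h.py <<'E'
def fit(loc,wor):  # planar rigid fit -> yaw deg, xy
    l=np.array(loc,float)[:,:2];w=np.array(wor,float)[:,:2];a=l-l.mean(0);b=w-w.mean(0)
    y=np.arctan2((a[:,0]*b[:,1]-a[:,1]*b[:,0]).sum(),(a*b).sum())
    c,s=np.cos(y),np.sin(y);return np.degrees(y),w.mean(0)-np.array([[c,-s],[s,c]])@l.mean(0)
def go(dst,yaw):  # turn about tool z first, then shift in new tool axes (cm)
    o=get_obs();y0=o['orientation'][2];d=(np.array(dst)-o['tool_pos'])*100
    t=-((yaw-y0+180)%360-180);c,s=np.cos(np.radians(yaw)),np.sin(np.radians(yaw))
    print('turn z',round(t,2),'shift',np.round([c*d[0]+s*d[1],s*d[0]-c*d[1],-d[2]],2))
E
python3 - <<'E'
from h import *
print(fit([(0,0),(0,0),(-.014,.085),(-.014,.085),(-.014,.085),(-.014,.085),(.031,-.052),(.031,-.052)],
[(.5881,.0603),(.5901,.0577),(.5625,.1412),(.5571,.1425),(.557,.1437),(.5612,.1418),(.6298,.0186),(.6289,.014)]))
print(fit([(0,0),(0,0),(0,0),(.048,.0035),(.048,.0035)]+[(0,.097)]*4+[(0,-.087)],
[(.4796,.3532),(.4788,.3508),(.4797,.3509),(.4364,.333),(.4351,.334),(.5094,.2588),(.5019,.2597),(.5098,.2569),(.5048,.2567),(.4549,.438)]))
go((.46,.10,.35),-74)
E
```

```text
(np.float64(10.783969174058608), array([0.58912039, 0.06085565]))
(np.float64(-163.81088897018125), array([0.47967202, 0.35145524]))
turn z -87.62 shift [-64.37 -44.17 -12.65]
```

Call:
{"fn": "play_rows", "kwargs": {
  "plan": [
    [0,0,-1,0,0,-6.74],
    [0,0,-1,0,0,-6.74],
    [0,0,-1,0,0,-6.74],
    [0,0,-1,0,0,-6.74],
    [0,0,-1,0,0,-6.74],
    [0,0,-1,0,0,-6.74],
    [0,0,-1,0,0,-6.74],
    [0,0,-1,0,0,-6.74],
    [0,0,-1,0,0,-6.74],
    [0,0,-1,0,0,-6.74],
    [0,0,-1,0,0,-6.74],
    [0,0,-1,0,0,-6.74],
    [0,0,-1,0,0,-6.74]
  ],
  "grip": 6
}}

```text
clock: 2.48
tool_pos: [0.2128, -0.6405, 0.354]
orientation: [-180.0, -0.0, -73.7]
force: [0.2, -0.4, 0.7]
opening: 0.0597
gripper_force: 0.0
```

Call:
{"fn": "play_rows", "kwargs": {
  "plan": [
    [-3.39,-2.32,0,0,0,0],
    [-3.39,-2.32,0,0,0,0],
    [-3.39,-2.32,0,0,0,0],
    [-3.39,-2.32,0,0,0,0],
    [-3.39,-2.32,0,0,0,0],
    [-3.39,-2.32,0,0,0,0],
    [-3.39,-2.32,0,0,0,0],
    [-3.39,-2.32,0,0,0,0],
    [-3.39,-2.32,0,0,0,0],
    [-3.39,-2.32,0,0,0,0],
    [-3.39,-2.32,0,0,0,0],
    [-3.39,-2.32,0,0,0,0],
    [-3.39,-2.32,0,0,0,0],
    [-3.39,-2.32,0,0,0,0],
    [-3.39,-2.32,0,0,0,0],
    [-3.39,-2.32,0,0,0,0],
    [-3.39,-2.32,0,0,0,0],
    [-3.39,-2.32,0,0,0,0],
    [-3.39,-2.32,0,0,0,0],
    [0,0,0,0,0,0]
  ]
}}

```text
clock: 4.15
tool_pos: [0.4605, 0.1053, 0.3525]
orientation: [180.0, 0.0, -73.8]
force: [0.1, 0.1, 0.7]
opening: 0.0599
gripper_force: 0.0
```

Run:
```python
from h import *
s=save('wrist','w0');print(s['position'],s['attitude'],s['fx'],s['cx'],s['cy'])
o=get_obs();print(o['tool_pos'],o['orientation'],o['clock'])
pts('wrist',['upper_pin','lower_pin','cabinet','upper_knuckle','panel_top'])
Rm=R.from_euler('xyz',s['attitude'],degrees=True).as_matrix();c,sn=np.cos(np.radians(10.78)),np.sin(np.radians(10.78))
for p in [(-.014,.085,.185),(-.014,.085,.165),(-.014,.085,.07),(0,.102,.217),(0,-.102,.217)]:
    w=np.array([.5891+c*p[0]-sn*p[1],.0609+sn*p[0]+c*p[1],p[2]]);v=Rm.T@(w-s['position']);print(p,s['fx']*v[0]/v[2]+s['cx'],s['fy']*v[1]/v[2]+s['cy'])
go((.4797,.3515,.30),-73.8)
```

```text
[0.48073599 0.03318198 0.51336247] [ 1.63899644e+02 -2.11601728e-02 -1.63814415e+02] 303.010401182229 281.9079670593855 211.75074156634602
[0.45953981 0.10309933 0.35257158] [ 1.79909124e+02 -1.60216930e-02 -7.37851000e+01] 4.2
wrist upper_pin [([0.5603, 0.1437, 0.1826], 0.95)]
wrist lower_pin [([0.5595, 0.1426, 0.074], 0.81)]
wrist cabinet [([0.5866, 0.0588, 0.0001], 0.61)]
wrist upper_knuckle [([0.5065, 0.2637, 0.1377], 0.78), ([0.5092, 0.2609, 0.0248], 0.2)]
wrist panel_top []
(-0.014, 0.085, 0.185) 186.97316534501562 201.0672850029218
(-0.014, 0.085, 0.165) 192.06963507893408 196.94047783984755
(-0.014, 0.085, 0.07) 210.3177260959418 182.16429812073085
(0, 0.102, 0.217) 163.84303117619743 223.353965861143
(0, -0.102, 0.217) 160.61228777946235 -5.460244820280707
turn z -0.26 shift [-23.64  -9.05   5.38]
```

View pics/w0.png

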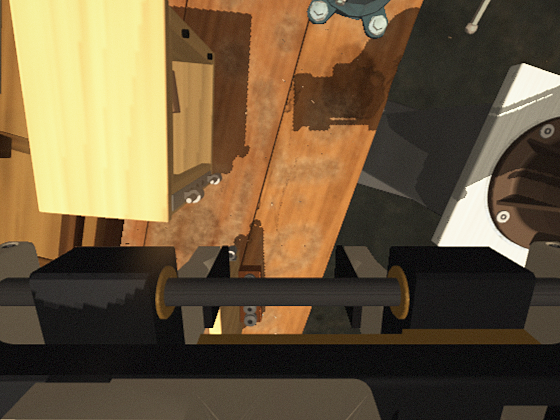

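The wrist view shows the two pins near (192,197) and (213,180), close to their nominal projections (187,201) and (210,182). I'll zoom in on them.

Run:
```python
import cv2
a=cv2.imread('pics/w0.png')[155:225,155:235];cv2.imwrite('pics/w0c.png',cv2.resize(a,None,fx=7,fy=7,interpolation=cv2.INTER_CUBIC))
```

```text
(no output)
```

View pics/w0c.png

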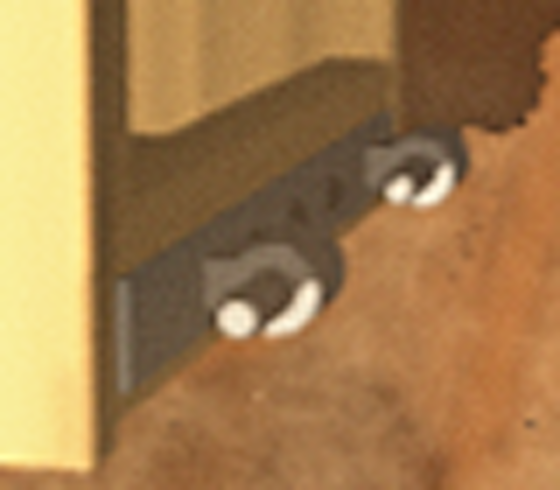

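Call:
{"fn": "play_rows", "kwargs": {
  "plan": [
    [-3.38,-1.29,0,0,0,0],
    [-3.38,-1.29,0,0,0,0],
    [-3.38,-1.29,0,0,0,0],
    [-3.38,-1.29,0,0,0,0],
    [-3.38,-1.29,0,0,0,0],
    [-3.38,-1.29,0,0,0,0],
    [-3.38,-1.29,0,0,0,0],
    [0,0,1.8,0,0,0],
    [0,0,1.8,0,0,0],
    [0,0,1.8,0,0,0],
    [0,0,0,0,0,0]
  ]
}}

```text
clock: 5.37
tool_pos: [0.4795, 0.3505, 0.2959]
orientation: [179.7, -0.1, -74.1]
force: [0.1, 0.0, -1.6]
opening: 0.0603
gripper_force: 0.0
```

Run:
```python
from h import *
s=save('wrist','w1')
o=get_obs();print(o['tool_pos'],o['orientation'],o['clock'])
pts('wrist',['panel_top','upper_knuckle','lower_knuckle','free_edge','door','rack'])
go((.4797,.3515,.165),-73.8)
```

```text
[0.48030761 0.35083353 0.29825929] [ 1.79854226e+02 -9.69804188e-02 -7.40780960e+01] 5.4167
wrist panel_top [([0.4802, 0.353, 0.1785], 0.82)]
wrist upper_knuckle [([0.5062, 0.2622, 0.1358], 0.94)]
wrist lower_knuckle [([0.505, 0.2591, 0.0241], 0.74)]
wrist free_edge [([0.4567, 0.4346, 0.0851], 0.66), ([0.6685, 0.4022, 0.0005], 0.29)]
wrist door [([0.4811, 0.3503, -0.0003], 0.6)]
wrist rack [([0.4363, 0.3331, -0.0013], 0.96), ([0.4525, 0.439, 0.0866], 0.55)]
turn z -0.22 shift [ 0.05  0.16 13.59]
```

View pics/w1.png

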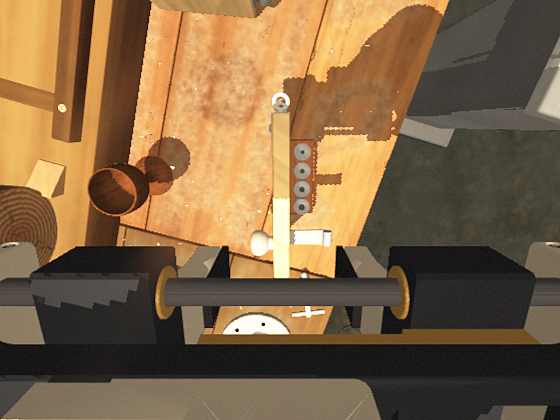

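The wrist view shows the door panel upright in the image at column ~281, centred between the open fingers, with the upper knuckle at (281,102). Next I descend and grip.

Call:
{"fn": "play_rows", "kwargs": {
  "plan": [
    [0.1,0,1.5,0,0,0],
    [0,0.1,1.5,0,0,0],
    [0,0,1.5,0,0,0],
    [0,0,1.5,0,0,0],
    [0,0,1.5,0,0,0],
    [0,0,1.5,0,0,0],
    [0,0,1.5,0,0,0],
    [0,0,1.5,0,0,0],
    [0,0,1.1,0,0,0],
    [0,0,0.2,0,0,0],
    [0,0,0,0,0,0]
  ]
}}

```text
clock: 6.63
tool_pos: [0.4799, 0.351, 0.1662]
orientation: [180.0, -0.0, -74.0]
force: [-0.3, -0.3, 0.8]
opening: 0.06
gripper_force: 0.0
```

Call:
{"fn": "play_rows", "kwargs": {
  "plan": [
    [0,0,0,0,0,0],
    [0,0,0,0,0,0],
    [0,0,0,0,0,0],
    [0,0,0,0,0,0],
    [0,0,0,0,0,0],
    [0,0,0,0,0,0],
    [0,0,0,0,0,0]
  ],
  "grip": 0
}}

```text
clock: 7.22
tool_pos: [0.4799, 0.3512, 0.1666]
orientation: [-180.0, 0.0, -74.0]
force: [-0.1, -0.7, 0.5]
opening: 0.0188
gripper_force: 0.0
```

Run:
```python
from h import *
o=get_obs();print(o['tool_pos'],o['orientation'],o['clock'],o['opening'],o['gripper_force'],o['force'])
s=save('wrist','w2')
a=s['frame'][60:140,240:320,::-1];b=s['frame'][220:340,200:360,::-1]
cv2.imwrite('pics/w2c.png',np.hstack([cv2.resize(a,(480,480),interpolation=cv2.INTER_CUBIC)]))
print(s['position'],s['attitude'])
```

```text
[0.47991035 0.35121238 0.16659185] [-1.79992093e+02  4.95471946e-03 -7.39989146e+01] 7.2167 0.018806571590057 0.0 [-0.08304485 -0.65023648  0.48619137]
[0.49976759 0.27897675 0.32748743] [ 1.63906860e+02  2.93326995e-02 -1.64018471e+02]
```

View pics/w2c.png

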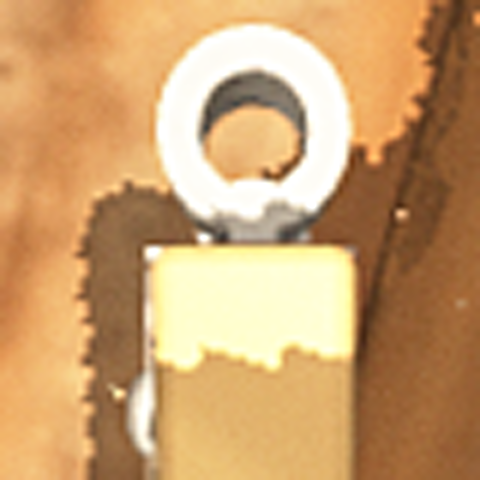

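Call:
{"fn": "play_rows", "kwargs": {
  "plan": [
    [0,0,0,0,0,0],
    [0,0,0,0,0,0],
    [0,0,0,0,0,0],
    [0,0,-0.3,0,0,0],
    [0,0,-0.7,0,0,0],
    [0,0,-1.5,0,0,0],
    [0,0,-1.5,0,0,0],
    [0,0,-1.5,0,0,0],
    [0,0,-1.5,0,0,0],
    [0,0,0,0,0,0],
    [0,0,0,0,0,0]
  ]
}}

```text
clock: 8.18
tool_pos: [0.4799, 0.3514, 0.2369]
orientation: [-180.0, 0.1, -74.0]
force: [-0.1, -0.4, -4.6]
opening: 0.0157
gripper_force: 30.0
```

```bash
cat >> h.py <<'E'
def ray(s,px,z):
    Rm=R.from_euler('xyz',s['attitude'],degrees=True).as_matrix()
    d=Rm@np.array([(px[0]-s['cx'])/s['fx'],(px[1]-s['cy'])/s['fy'],1]);p=np.array(s['position']);return p+d*(z-p[2])/d[2]
E
python3 - <<'E'
from h import *
o=get_obs();print(o['tool_pos'],o['orientation'],o['clock'],o['opening'],o['gripper_force'],o['force'],o['moment'])
s=save('wrist','w3')
a=s['frame'][60:140,240:320,::-1]
cv2.imwrite('pics/w3c.png',cv2.resize(a,(480,480),interpolation=cv2.INTER_CUBIC))
# ring centre by bright blob
g=s['frame'][60:100,260:306].min(2);ys,xs=np.where(g>225);
(c,rr)=cv2.minEnclosingCircle(np.stack([xs,ys],1).astype(np.float32));print('ring',c[0]+260,c[1]+60,rr)
pts('wrist',['upper_knuckle','lower_knuckle'])
lift=o['tool_pos'][2]-.1666;print('lift',lift)
for px in [(282.3,81.3)]:
  w=ray(s,px,.163+lift);d=w-o['tool_pos'];y=np.radians(o['orientation'][2]);print(w,'tool', (np.cos(y)*d[0]+np.sin(y)*d[1])*1e3,(np.sin(y)*d[0]-np.cos(y)*d[1])*1e3)
# pins from w0
s0=dict(s,position=np.array([0.48073599,0.03318198,0.51336247]),attitude=np.array([163.899644,-0.0211602,-163.814415]))
print(ray(s0,(188.9,200.4),.185),ray(s0,(212,181.7),.07))
E
```

```text
[0.47988501 0.35142015 0.23687138] [-1.79953060e+02  6.46915623e-02 -7.40082698e+01] 8.1833 0.015658700455739555 29.999394714832306 [-0.11418946 -0.44956706 -4.64265375] [-0.08024925  0.00911239  0.00085101]
ring 279.85365867614746 81.79268264770508 18.522096633911133
wrist upper_knuckle [([0.5083, 0.2635, 0.2062], 0.68)]
wrist lower_knuckle [([0.5077, 0.2632, 0.0988], 0.59)]
lift 0.0702713752746108
[0.50533939 0.25919586 0.23327138] tool 95.66798726672255 0.9383321364100222
[0.55753423 0.1404272  0.185     ] [0.55720738 0.14040652 0.07      ]
```

Call:
{"fn": "play_rows", "kwargs": {
  "plan": [
    [0,0,0,0,0,-2],
    [0,0,0,0,0,-4],
    [0,0,0,0,0,-4.6],
    [0,0,0,0,0,-4.6],
    [0,0,0,0,0,-4.6],
    [0,0,0,0,0,-4.6],
    [0,0,0,0,0,-4.6],
    [0,0,0,0,0,-4.6],
    [0,0,0,0,0,-4.6],
    [0,0,0,0,0,-4.6],
    [0,0,0,0,0,-4.6],
    [0,0,0,0,0,-4.6],
    [0,0,0,0,0,-4.6],
    [0,0,0,0,0,-4.6],
    [0,0,0,0,0,-4.6],
    [0,0,0,0,0,-4.6],
    [0,0,0,0,0,-4.6],
    [0,0,0,0,0,-4.6],
    [0,0,0,0,0,-3.2],
    [0,0,0,0,0,-2]
  ]
}}

```text
clock: 10.0
tool_pos: [0.4795, 0.3508, 0.2351]
orientation: [179.9, 0.1, 11.0]
force: [0.3, -0.4, -3.3]
opening: 0.0156
gripper_force: 30.0
```

Run:
```python
from h import *
print(get_obs()['orientation']);go((.4332,.1177,.237),10.8)
```

```text
[1.79926764e+02 9.72658849e-02 1.09776925e+01]
turn z 0.18 shift [-8.91 22.03 -0.19]
```

Call:
{"fn": "play_rows", "kwargs": {
  "plan": [
    [-0.4,1.0,0,0,0,0],
    [-0.8,2.0,0,0,0,0],
    [-0.9,2.2,-0.1,0,0,0],
    [-0.9,2.2,-0.1,0,0,0],
    [-0.9,2.2,0,0,0,0],
    [-0.9,2.2,0,0,0,0],
    [-0.9,2.2,0,0,0,0],
    [-0.9,2.2,0,0,0,0],
    [-0.9,2.2,0,0,0,0],
    [-0.8,2.0,0,0,0,0],
    [-0.6,1.6,0,0,0,0],
    [0,0,0,0,0,0],
    [0,0,0,0,0,0],
    [0,0,0,0,0,0]
  ]
}}

```text
clock: 11.17
tool_pos: [0.4336, 0.1182, 0.2382]
orientation: [-180.0, 0.0, 10.7]
force: [0.5, -0.3, -3.8]
opening: 0.0156
gripper_force: 30.0
```

Run:
```python
from h import *
o=get_obs()
s=save('wrist','w4');print(s['position'],s['attitude'])
print(o['tool_pos'],o['orientation'],o['clock'],o['force'])
np.save('w4.npy',dict(s),allow_pickle=True)
a=s['frame'][20:130,230:340,::-1]
cv2.imwrite('pics/w4c.png',cv2.resize(a,(550,550),interpolation=cv2.INTER_CUBIC))
```

```text
[0.50634272 0.13190272 0.39910966] [ 1.63918691e+02 -4.83505910e-03 -7.92736830e+01]
[0.43357671 0.11822122 0.23824846] [-1.79998630e+02  4.87922857e-03  1.07444715e+01] 11.1667 [ 0.45539235 -0.33489882 -3.78982446]
```

View pics/w4c.png

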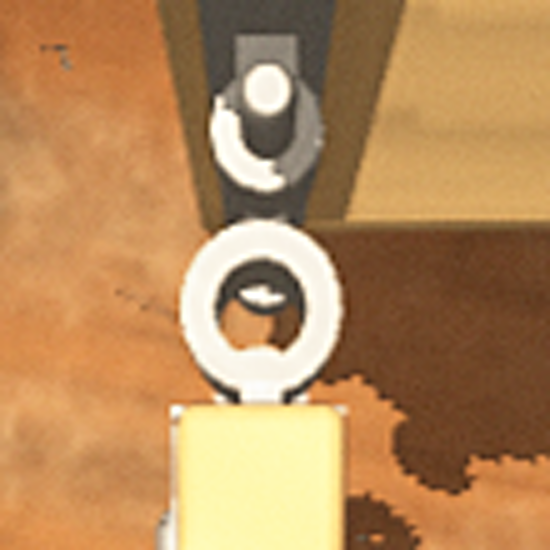

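The view shows the upper pin tip at about (283.6,38.0) straight ahead of the upper knuckle's top ring at (282.3,81.5).

Run:
```python
from h import *
s=np.load('w4.npy',allow_pickle=True).item();o=get_obs()
y=np.radians(s['attitude'][2]+90.0)
k=ray(s,(282.3,81.5),.163+.0716);p=ray(s,(283.6,38.0),.185);d=(p-k)*1e3
print(k,p,'tool',np.cos(y)*d[0]+np.sin(y)*d[1],np.sin(y)*d[0]-np.cos(y)*d[1],d[2])
print(o['tool_pos'])
```

```text
[0.52674228 0.13555225 0.2346    ] [0.558019   0.14058648 0.185     ] tool 31.667191576362235 0.8748836934639455 -49.60000000000001
[0.43367771 0.1185999  0.23820733]
```

Call:
{"fn": "play_rows", "kwargs": {
  "plan": [
    [0.4,0,0,0,0,0],
    [0.8,0,0,0,0,0],
    [0.8,0.05,0,0,0,0],
    [0.8,0.04,0,0,0,0],
    [0.37,0,0,0,0,0],
    [0,0,0.4,0,0,0],
    [0,0,0.5,0,0,0],
    [0,0,0.5,0,0,0],
    [0,0,0.4,0,0,0],
    [0,0,0.2,0,0,0],
    [0,0,0,0,0,0],
    [0,0,0,0,0,0],
    [0,0,0,0,0,0]
  ]
}}

```text
clock: 12.3
tool_pos: [0.4651, 0.1236, 0.2188]
orientation: [-180.0, -0.0, 10.8]
force: [0.2, -0.8, -3.6]
opening: 0.0155
gripper_force: 30.0
```

Run:
```python
from h import *
o=get_obs()
s=save('wrist','w5');print(o['tool_pos'],o['orientation'],o['force'])
a=s['frame'][50:110,250:310,::-1]
cv2.imwrite('pics/w5c.png',cv2.resize(a,(480,480),interpolation=cv2.INTER_CUBIC))
```

```text
[0.46510235 0.12356979 0.21876057] [-1.79991251e+02 -3.06376735e-02  1.08116720e+01] [ 0.24096464 -0.76658757 -3.60108466]
```

View pics/w5c.png

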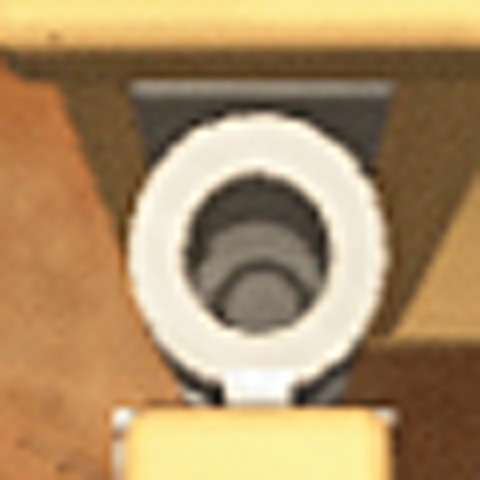

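Through the bore the tip of the upper pin is visible at (282.75,87.5), and the ring centre is at (282.1,81.5). That is nearly aligned.

Run:
```python
from h import *
s=snapshot('wrist');y=np.radians(s['attitude'][2]+90.0)
for kp,pp in [((282.2,81.5),(282.75,87.5)),((282.2,81.5),(282.75,86.5))]:
  k=ray(s,kp,.163+.0522);p=ray(s,pp,.185);d=(p-k)*1e3
  print('tool',np.cos(y)*d[0]+np.sin(y)*d[1],np.sin(y)*d[0]-np.cos(y)*d[1],get_obs()['tool_pos'])
```

```text
tool 0.5037625632239121 0.3533295801662284 [0.46511634 0.12356381 0.2187888 ]
tool 1.0600873382390794 0.35290248367713584 [0.46511634 0.12356381 0.2187888 ]
```

Call:
{"fn": "play_rows", "kwargs": {
  "plan": [
    [0.06,0.03,0,0,0,0],
    [0,0,0.1,0,0,0],
    [0,0,0.1,0,0,0],
    [0,0,0.1,0,0,0],
    [0,0,0.1,0,0,0],
    [0,0,0.1,0,0,0],
    [0,0,0.1,0,0,0],
    [0,0,0.1,0,0,0],
    [0,0,0.1,0,0,0],
    [0,0,0,0,0,0],
    [0,0,0,0,0,0]
  ]
}}

```text
clock: 13.32
tool_pos: [0.4656, 0.1233, 0.2104]
orientation: [180.0, 0.0, 10.8]
force: [0.6, -1.2, -4.0]
opening: 0.0159
gripper_force: 30.0
```

Call:
{"fn": "play_rows", "kwargs": {
  "plan": [
    [0,0,0.1,0,0,0],
    [0,0,0.1,0,0,0],
    [0,0,0.1,0,0,0],
    [0,0,0.1,0,0,0],
    [0,0,0.1,0,0,0],
    [0,0,0,0,0,0],
    [0,0,0,0,0,0]
  ]
}}

```text
clock: 13.9
tool_pos: [0.4656, 0.1233, 0.2054]
orientation: [180.0, 0.0, 10.8]
force: [0.0, 0.6, -4.2]
opening: 0.0154
gripper_force: 30.0
```

Call:
{"fn": "play_rows", "kwargs": {
  "plan": [
    [0,0,0.1,0,0,0],
    [0,0,0.1,0,0,0],
    [0,0,0.1,0,0,0],
    [0,0,0.1,0,0,0],
    [0,0,0.1,0,0,0],
    [0,0,0.1,0,0,0],
    [0,0,0,0,0,0],
    [0,0,0,0,0,0]
  ]
}}

```text
clock: 14.57
tool_pos: [0.4656, 0.1233, 0.1994]
orientation: [180.0, 0.0, 10.8]
force: [-0.2, 0.3, -3.7]
opening: 0.0157
gripper_force: 30.0
```

Call:
{"fn": "play_rows", "kwargs": {
  "plan": [
    [0,0,0.1,0,0,0],
    [0,0,0.1,0,0,0],
    [0,0,0.1,0,0,0],
    [0,0,0.1,0,0,0],
    [0,0,0.1,0,0,0],
    [0,0,0,0,0,0],
    [0,0,0,0,0,0]
  ]
}}

```text
clock: 15.15
tool_pos: [0.4656, 0.1232, 0.1944]
orientation: [180.0, 0.0, 10.8]
force: [0.4, -0.5, -3.4]
opening: 0.0158
gripper_force: 30.0
```

Call:
{"fn": "play_rows", "kwargs": {
  "plan": [
    [0,0,0.05,0,0,0],
    [0,0,0.05,0,0,0],
    [0,0,0.03,0,0,0],
    [0,0,0,0,0,0],
    [0,0,0,0,0,0]
  ]
}}

```text
clock: 15.57
tool_pos: [0.4657, 0.1233, 0.1932]
orientation: [180.0, -0.0, 10.8]
force: [-0.1, 0.6, -4.3]
opening: 0.0156
gripper_force: 30.0
```

Call:
{"fn": "play_rows", "kwargs": {
  "plan": [
    [0,0,0.03,0,0,0],
    [0,0,0.02,0,0,0],
    [0,0,0,0,0,0],
    [0,0,0,0,0,0]
  ]
}}

```text
clock: 15.9
tool_pos: [0.4656, 0.1233, 0.1926]
orientation: [180.0, 0.0, 10.8]
force: [0.6, 0.1, -3.5]
opening: 0.0153
gripper_force: 30.0
```

Nearly there with no contact yet, so I continue in fine steps until the weight comes off.

Call:
{"fn": "play_rows", "kwargs": {
  "plan": [
    [0,0,0.03,0,0,0],
    [0,0,0.03,0,0,0],
    [0,0,0,0,0,0],
    [0,0,0,0,0,0]
  ]
}}

```text
clock: 16.23
tool_pos: [0.4656, 0.1232, 0.1922]
orientation: [180.0, 0.0, 10.8]
force: [-2.8, -0.3, -0.3]
opening: 0.0157
gripper_force: 30.0
```

Call:
{"fn": "play_rows", "kwargs": {
  "plan": [
    [0,0,0.03,0,0,0],
    [0,0,0.02,0,0,0],
    [0,0,0,0,0,0],
    [0,0,0,0,0,0]
  ]
}}

```text
clock: 16.57
tool_pos: [0.4655, 0.1231, 0.1921]
orientation: [180.0, 0.0, 10.8]
force: [-4.8, -0.2, 5.3]
opening: 0.0157
gripper_force: 30.0
```

Call:
{"fn": "play_rows", "kwargs": {
  "plan": [
    [0,0,0,0,0,0],
    [0,0,0,0,0,0],
    [0,0,0,0,0,0],
    [0,0,0,0,0,0],
    [0,0,0,0,0,0],
    [0,0,0,0,0,0]
  ],
  "grip": 5
}}

```text
clock: 17.07
tool_pos: [0.4658, 0.1233, 0.1915]
orientation: [-180.0, -0.0, 10.8]
force: [0.5, -0.3, -0.5]
opening: 0.0482
gripper_force: 0.0
```

Call:
{"fn": "play_rows", "kwargs": {
  "plan": [
    [0,0,-0.5,0,0,0],
    [0,0,-1.5,0,0,0],
    [0,0,-2,0,0,0],
    [0,0,-2,0,0,0],
    [0,0,-2,0,0,0],
    [0,0,0,0,0,0],
    [0,0,0,0,0,0]
  ]
}}

```text
clock: 17.65
tool_pos: [0.4662, 0.1237, 0.2729]
orientation: [-179.9, -0.1, 10.8]
force: [0.6, -0.2, -0.6]
opening: 0.05
gripper_force: 0.0
```

Run:
```python
from h import *
o=get_obs()
s=save('wrist','w6');save('scene','s6');save('top','t6');print(o['tool_pos'],o['orientation'],o['force'],o['clock'])
pts('top',['panel_top','free_edge','upper_knuckle','lower_knuckle']);pts('scene',['upper_knuckle','lower_knuckle','free_edge','panel_top']);pts('wrist',['panel_top','upper_knuckle'])
```

```text
[0.46618242 0.12367947 0.27289996] [-1.79930495e+02 -1.43363120e-01  1.08027397e+01] [ 0.57789914 -0.19694018 -0.58293018] 17.65
top panel_top []
top free_edge [([0.3781, 0.1033, 0.1133], 0.69)]
top upper_knuckle []
top lower_knuckle []
scene upper_knuckle [([0.5558, 0.1429, 0.1648], 0.95)]
scene lower_knuckle [([0.5662, 0.1418, 0.05], 0.68), ([0.5875, 0.0607, -0.0005], 0.45)]
scene free_edge [([0.3723, 0.1063, 0.1153], 0.98), ([0.5568, 0.1411, 0.1617], 0.25)]
scene panel_top [([0.4614, 0.1236, 0.205], 0.93)]
wrist panel_top [([0.4665, 0.1222, 0.2037], 0.58)]
wrist upper_knuckle [([0.5569, 0.1443, 0.1616], 0.68)]
```

View pics/w6.png

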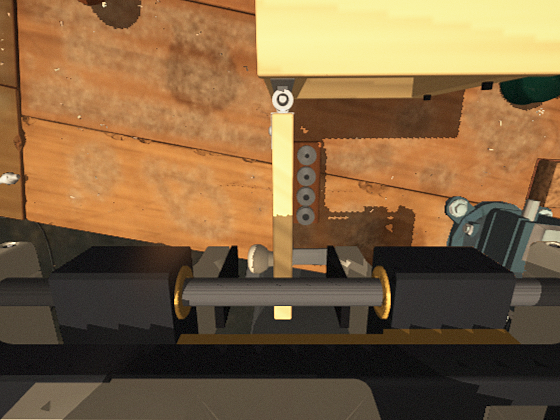

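The door hangs seated: the pin is visible in the knuckle at (283,100), and the networks put the knuckles at z≈0.165 and 0.05. It stands 90° open. Next I turn the tool and close the fingers so I can push on the outer face.

Call:
{"fn": "play_rows", "kwargs": {
  "plan": [
    [0,0,-0.5,0,0,6.92],
    [0,0,0,0,0,6.92],
    [0,0,0,0,0,6.92],
    [0,0,0,0,0,6.92],
    [0,0,0,0,0,6.92],
    [0,0,0,0,0,6.92],
    [0,0,0,0,0,6.92],
    [0,0,0,0,0,6.92],
    [0,0,0,0,0,6.92],
    [0,0,0,0,0,6.92],
    [0,0,0,0,0,6.92],
    [0,0,0,0,0,6.92],
    [0,0,0,0,0,6.92],
    [0,0,0,0,0,0]
  ],
  "grip": 0
}}

```text
clock: 19.47
tool_pos: [0.4656, 0.1233, 0.2766]
orientation: [180.0, 0.0, -79.5]
force: [0.0, -1.0, 0.2]
opening: 0.0003
gripper_force: 0.0
```

Run:
```python
from h import *
o=get_obs();print(o['orientation'],o['opening'],o['tool_pos']);go((.3938,.15,.19),-79.2)
```

```text
[ 1.79997315e+02  2.02433371e-03 -7.94837530e+01] 0.0003312319783667698 [0.46561075 0.12325956 0.27655581]
turn z -0.28 shift [-3.97  6.55  8.66]
```

Call:
{"fn": "play_rows", "kwargs": {
  "plan": [
    [-2,1.2,0,0,0,0],
    [-2,1.8,0,0,0,0],
    [0,1.8,0,0,0,0],
    [0,1.75,0,0,0,-0.2],
    [0,0,0,0,0,0],
    [0,0,1.5,0,0,0],
    [0,0,2,0,0,0],
    [0,0,2,0,0,0],
    [0,0,1.8,0,0,0],
    [0,0,1.3,0,0,0],
    [0,0,0,0,0,0],
    [0,0,0,0,0,0]
  ]
}}

```text
clock: 20.47
tool_pos: [0.394, 0.15, 0.1905]
orientation: [180.0, -0.1, -78.8]
force: [0.4, -0.2, 0.6]
opening: 0.0004
gripper_force: 0.0
```

Call:
{"fn": "play_rows", "kwargs": {
  "plan": [
    [0.35,0,0,0,0,0],
    [0.35,0,0,0,0,0],
    [0.35,0,0,0,0,0],
    [0.35,0,0,0,0,0],
    [0.35,0,0,0,0,0],
    [0.35,0,0,0,0,0],
    [0.3,0,0,0,0,0],
    [0,0,0,0,0,0]
  ]
}}

```text
clock: 21.13
tool_pos: [0.3985, 0.1261, 0.1906]
orientation: [-180.0, 0.0, -79.0]
force: [-0.2, 1.0, 0.2]
opening: 0.0004
gripper_force: 0.0
```

Call:
{"fn": "play_rows", "kwargs": {
  "plan": [
    [0.3,0.03,0,0,0,-1],
    [0.556,0.05,0,0,0,-2],
    [0.556,0.05,0,0,0,-2],
    [0.556,0.05,0,0,0,-2],
    [0.556,0.05,0,0,0,-2],
    [0.556,0.05,0,0,0,-2],
    [0.556,0.05,0,0,0,-2],
    [0.556,0.05,0,0,0,-2],
    [0.556,0.05,0,0,0,-2],
    [0.556,0.05,0,0,0,-2],
    [0.556,0.05,0,0,0,-2],
    [0.556,0.05,0,0,0,-2],
    [0.556,0.05,0,0,0,-2],
    [0.556,0.05,0,0,0,-2],
    [0.556,0.05,0,0,0,-2],
    [0.556,0.05,0,0,0,-2],
    [0.556,0.05,0,0,0,-2],
    [0.556,0.05,0,0,0,-2],
    [0.556,0.05,0,0,0,-2],
    [0.556,0.05,0,0,0,-2]
  ]
}}

```text
clock: 22.8
tool_pos: [0.4426, 0.0289, 0.1905]
orientation: [180.0, 0.0, -39.8]
force: [-0.5, 0.8, -0.2]
opening: 0.0003
gripper_force: 0.0
```

```bash
cat >> h.py <<'E'
def rel():
    o=get_obs();d=o['tool_pos'][:2]-[.5575,.1405];y=np.radians(o['orientation'][2]);c,s=np.cos(y),np.sin(y)
    print('yaw',o['orientation'][2],'doorframe mm',(c*d[0]+s*d[1])*1e3,(-s*d[0]+c*d[1])*1e3,'F',o['force'],o['clock'])
E
python3 - <<'E'
from h import *
rel();snapshot('top');snapshot('scene')
for c in('top','scene'): pts(c,['free_edge','panel_top'])
E
```

```text
yaw -39.79694318818616 doorframe mm -16.85346465568567 -159.24612684043947 F [-0.49791838  0.75577694 -0.16787357] 22.8
top free_edge []
top panel_top [([0.501, 0.0654, 0.2016], 0.53)]
scene free_edge [([0.4397, -0.006, 0.1175], 0.86), ([0.5416, 0.0361, 0.0206], 0.16)]
scene panel_top [([0.4993, 0.0666, 0.2033], 0.98)]
```

Call:
{"fn": "play_rows", "kwargs": {
  "plan": [
    [0.556,0.05,0,0,0,-2],
    [0.556,0.05,0,0,0,-2],
    [0.556,0.05,0,0,0,-2],
    [0.556,0.05,0,0,0,-2],
    [0.556,0.05,0,0,0,-2],
    [0.556,0.05,0,0,0,-2],
    [0.556,0.05,0,0,0,-2],
    [0.556,0.05,0,0,0,-2],
    [0.556,0.05,0,0,0,-2],
    [0.556,0.05,0,0,0,-2],
    [0.556,0.05,0,0,0,-2],
    [0.556,0.05,0,0,0,-2],
    [0.556,0.05,0,0,0,-2],
    [0.28,0.03,0,0,0,-1],
    [0.28,0.03,0,0,0,-1],
    [0.28,0.03,0,0,0,-1],
    [0.28,0.03,0,0,0,-1],
    [0.14,0.01,0,0,0,-0.5]
  ]
}}

```text
clock: 24.6
tool_pos: [0.5151, -0.014, 0.1906]
orientation: [-180.0, -0.0, -9.4]
force: [0.5, 0.3, 0.5]
opening: 0.0001
gripper_force: 0.0
```

Run:
```python
from h import *
rel();snapshot('top');snapshot('scene')
for c in('top','scene'): pts(c,['free_edge','panel_top'])
```

```text
yaw -9.382733240457497 doorframe mm -16.677757473829626 -159.3025114860198 F [0.54040599 0.34794692 0.54100586] 24.6
top free_edge []
top panel_top []
scene free_edge [([0.5258, -0.0444, 0.115], 0.9)]
scene panel_top [([0.5436, 0.0497, 0.2026], 0.96)]
```

Call:
{"fn": "play_rows", "kwargs": {
  "plan": [
    [0.278,0.03,0,0,0,-1],
    [0.278,0.03,0,0,0,-1],
    [0.278,0.02,0,0,0,-1],
    [0.278,0.03,0,0,0,-1],
    [0.278,0.03,0,0,0,-1],
    [0.278,0.02,0,0,0,-1],
    [0.278,0.03,0,0,0,-1],
    [0.278,0.03,0,0,0,-1],
    [0.278,0.02,0,0,0,-1],
    [0.278,0.03,0,0,0,-1],
    [0.278,0.03,0,0,0,-1],
    [0.278,0.02,0,0,0,-1],
    [0.278,0.03,0,0,0,-1],
    [0.278,0.03,0,0,0,-1]
  ]
}}

```text
clock: 26.07
tool_pos: [0.5537, -0.0198, 0.1906]
orientation: [-180.0, -0.0, 4.6]
force: [0.2, 0.8, 0.4]
opening: 0.0008
gripper_force: 0.0
```

Call:
{"fn": "play_rows", "kwargs": {
  "plan": [
    [0.14,0.01,0,0,0,-0.5],
    [0.14,0.01,0,0,0,-0.5],
    [0.14,0.01,0,0,0,-0.5],
    [0.14,0.01,0,0,0,-0.5],
    [0.14,0.01,0,0,0,-0.5]
  ]
}}

```text
clock: 26.48
tool_pos: [0.5599, -0.0198, 0.1904]
orientation: [180.0, 0.1, 7.1]
force: [-2.5, -1.4, 0.7]
opening: 0.0003
gripper_force: 1.2
```

Call:
{"fn": "play_rows", "kwargs": {
  "plan": [
    [0.14,0.01,0,0,0,-0.5],
    [0.14,0.01,0,0,0,-0.5],
    [0.14,0.01,0,0,0,-0.5]
  ]
}}

```text
clock: 26.73
tool_pos: [0.5646, -0.0195, 0.1905]
orientation: [180.0, 0.0, 8.6]
force: [-2.1, -0.6, 0.0]
opening: 0.0004
gripper_force: 0.8
```

Run:
```python
from h import *
rel();snapshot('scene')
for c in('scene',): pts(c,['free_edge','panel_top'])
```

```text
yaw 8.585111126187178 doorframe mm -16.89380280353458 -159.28230840815775 F [-2.06111859 -0.58666127  0.03610779] 26.7333
scene free_edge [([0.5832, -0.043, 0.1131], 0.84)]
scene panel_top [([0.5762, 0.0475, 0.2052], 0.87)]
```

Call:
{"fn": "play_rows", "kwargs": {
  "plan": [
    [0.14,0.01,0,0,0,-0.5],
    [0.14,0.01,0,0,0,-0.5],
    [0,0,0,0,0,0]
  ]
}}

```text
clock: 27.13
tool_pos: [0.5679, -0.0189, 0.1906]
orientation: [-180.0, -0.0, 9.6]
force: [0.1, -0.8, 0.0]
opening: 0.0005
gripper_force: 0.2
```

Call:
{"fn": "play_rows", "kwargs": {
  "plan": [
    [0.1,0.01,0,0,0,-0.4],
    [0.1,0.01,0,0,0,-0.4],
    [0,0,0,0,0,0]
  ]
}}

```text
clock: 27.38
tool_pos: [0.5699, -0.0188, 0.1907]
orientation: [-180.0, -0.0, 10.4]
force: [-0.1, 0.5, -0.7]
opening: 0.0007
gripper_force: 0.0
```

Call:
{"fn": "play_rows", "kwargs": {
  "plan": [
    [0.07,0,0,0,0,-0.2],
    [0.07,0,0,0,0,-0.2],
    [0,0,0,0,0,0]
  ]
}}

```text
clock: 27.63
tool_pos: [0.5711, -0.0186, 0.1906]
orientation: [-180.0, -0.0, 10.8]
force: [0.8, -0.1, -0.1]
opening: 0.0004
gripper_force: 0.0
```

Run:
```python
from h import *
rel();snapshot('scene');pts('scene',['free_edge','panel_top','upper_knuckle'])
```

```text
yaw 10.756791063164124 doorframe mm -16.38332291286118 -158.85835212764863 F [ 0.78105251 -0.06781251 -0.10180966] 27.6333
scene free_edge [([0.5906, -0.0417, 0.116], 0.83)]
scene panel_top [([0.5793, 0.0488, 0.2038], 0.63)]
scene upper_knuckle [([0.5581, 0.1416, 0.1647], 0.78)]
```

Call:
{"fn": "play_rows", "kwargs": {
  "plan": [
    [0.1,0,0,0,0,0],
    [0.05,0,0,0,0,0],
    [0,0,0,0,0,0]
  ]
}}

```text
clock: 28.08
tool_pos: [0.5716, -0.0186, 0.1905]
orientation: [180.0, 0.1, 10.7]
force: [-4.5, -0.4, 2.3]
opening: 0.0002
gripper_force: 1.9
```

Firm contact against the stops, so the door is closed. Now I back away and check.

Call:
{"fn": "play_rows", "kwargs": {
  "plan": [
    [-0.3,0,0,0,0,0],
    [-1,0,0,0,0,0],
    [-2,0,0,0,0,0],
    [-3,0,0,0,0,0],
    [-2,0,-2,0,0,0],
    [0,0,-3,0,0,0],
    [0,0,-3,0,0,0],
    [0,0,-2,0,0,0],
    [0,0,0,0,0,0],
    [0,0,0,0,0,0],
    [0,0,0,0,0,0],
    [0,0,0,0,0,0]
  ]
}}

```text
clock: 29.08
tool_pos: [0.49, -0.034, 0.2894]
orientation: [-180.0, 0.1, 10.7]
force: [0.7, 0.2, -0.4]
opening: -0.0001
gripper_force: 0.0
```

Run:
```python
from h import *
rel();a=save('scene','s9');pts('scene',['free_edge','panel_top','upper_knuckle','lower_knuckle','goblet','oil_can','sanding_block'])
cv2.imwrite('pics/s9c.png',cv2.resize(a['frame'][130:300,150:350,::-1],None,fx=3.5,fy=3.5,interpolation=cv2.INTER_CUBIC))
```

```text
yaw 10.735361270619018 doorframe mm -98.84160911672316 -158.86296043957762 F [ 0.68329249  0.2302475  -0.39709002] 29.0833
scene free_edge [([0.5893, -0.0434, 0.1163], 0.76)]
scene panel_top [([0.5806, 0.0463, 0.2017], 0.75)]
scene upper_knuckle [([0.5605, 0.1464, 0.1644], 0.7)]
scene lower_knuckle [([0.5649, 0.1401, 0.0506], 0.81)]
scene goblet [([0.6675, 0.402, 0.0012], 0.74)]
scene oil_can [([0.6625, -0.1711, -0.0033], 0.68), ([0.5873, 0.064, 0.0], 0.17)]
scene sanding_block [([0.5406, -0.2809, 0.0031], 0.6)]
```

View pics/s9c.png

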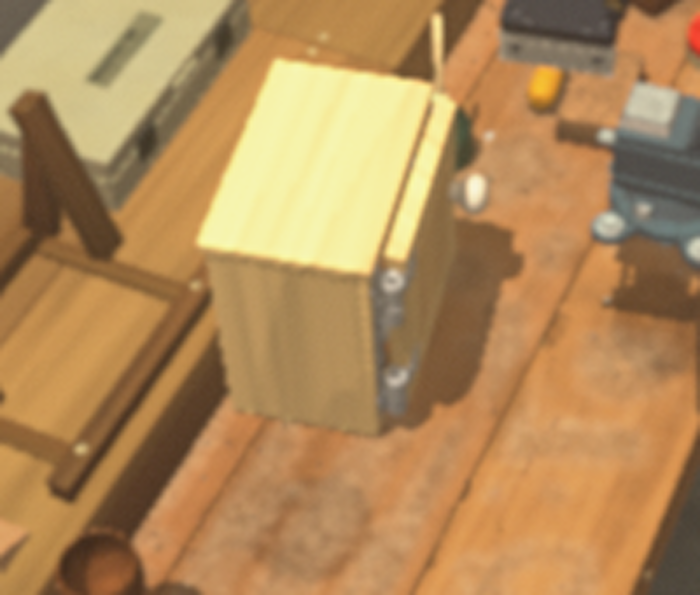

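The picture shows the door parallel to the cabinet face and closed, both knuckles down at crop (393,280) and (397,377), and the bystanders unmoved.

```bash
python3 -c "
from plant import close_job;print(close_job())"
```

```text
the job is handed in; nothing more can be done
None
```

The job is handed in: the door hangs fully down on both pins and is swung shut against the stops behind the roller catch, the arm is clear, and the bystanders are where they stood; no verdict came back.

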